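Bed the check tube in the polarimeter's V-saddles

ROBOT

A 7-joint arm with a two-finger parallel gripper is mounted at the origin on the work surface. World frame = base frame: x ahead of the robot, y to its left, z up, the work surface at z = 0. Lengths are in m, angles in rad, forces in N, time in s.
With the tool pointing down it reaches from about 0.4 to 0.85 m from the base axis. Payload 10.4 kg.
Tool frame: the origin (TCP) lies at the very end of the fingers, on their centre line; the grasp point (between the pads) lies 19 mm behind it (grip_point_offset is the distance from the TCP to the grasp point, in m); z points along the fingers, y is the line along which they close (so a half turn about z gives the same grasp; the last joint's range is limited). The gripper opens to 87 mm and grips with 3 to 60 N. Pads are 19 mm wide; open, the fingers measure 117 mm over their backs; the gripper's body (75 mm by 190 mm) begins 51 mm behind the grasp point.
Start: joints at [1.098, 0.332, -0.065, 1.46, 0.022, 1.35, -0.088], TCP at [0.272, -0.563, 0.188] pointing down, gripper open.
Joint ranges: [-2.6, 2.6], [-0.5, 2.12], [-1.47, 1.34], [0.16, 2.42], [-1.27, 4.41], [0.06, 2.06], [-2.6, 2.6]. Speed limits (rad/s): [2.22, 2.22, 2.79, 2.79, 3.14, 3.14, 3.14].

INTERFACE

Orientations are given as a unit quaternion [x, y, z, w].
In Python, from bench import * gives the robot as it stands.
- The arm moves only by the tool play_rows, never from a script. Its argument "increments" is text: rows parted by semicolons, each of 7 numbers parted by spaces: the turn, a rotation vector about the tool's x, y, z in rad, then the shift along the tool's x, y, z in m, then the opening, from 0 (shut) to 1 (fully open). A call has 1 to 8 rows; each row is the pose to reach, as a shift and turn from the pose commanded when the call began, along the tool's axes at that moment; what a row does not reach only later rows make up. A row lasts 1/10 s, in which the tool goes at most 50 mm and 8.59 degrees, less where a joint would pass 70% of its speed; a pose out of reach is approached as far as the arm can. A call with a gripper value outside its range is refused whole. The fingers move at their own pace and stop on an object; "grip_force" is the grip in N (left out, the last holds). Time passes only in rows, so rows that repeat a pose let the fingers close. It gives the time, the measured TCP pose, the force, the opening and the grip force at its end, in the units of the state.
- read_state(): the state, without advancing time (a new reading comes with each control period).
- camera(name): name is "side" or "top" or "wrist"; returns a dict with "color" (420x560x3 uint8, red, green, blue), "fx", "fy", "cx", "cy" (pixels), "camera_from_world" (4x4, takes a point from world to camera coordinates); the wrist camera has in their place "mount" (4x4, takes a point from camera to tool coordinates, whose origin is the TCP and whose axes are the flange's). Camera axes: x right, y down, z forward; pixel columns grow to the right and rows downward; lengths in m; the calibration is good to about 2 mm. A picture is of the moment at which its call begins: read the wrist's pose just before it. There is no depth.
- close_job(): hands the job in; it is judged then, once.
The state is a dict: "time": time; "joint_positions": joint angles; "joint_vel": joint speeds; "joint_torque": joint torques, N m; "ee_pos": TCP position; "eef_rot": TCP orientation; "ft_force": force on the tool from outside, world axes, zero at the start; "torque": the same for the moment, N m; "width": finger opening in m; "grip_force": force on a finger pad.
Only numpy, scipy, OpenCV 4.12 (cv2) and the standard library are available. Lean on these libraries where they do the work, as an engineer would, in place of code of your own. Each camera call takes 0.05 s, during which the arm holds its last target. There are 200 camera calls.

TASK

Swing the latch lever on the front of the tube case down out of the way, open the case lid until it stands upright or beyond, take out the glass tube with the blue collars and lay it in the two V-saddles of the polarimeter, centred endways and resting on both sloping faces. Then press it down firmly, but without forcing it, and finish while you are still holding it pressed there, so that I can close the clamps. Do not let the tube drop onto the bench, and leave the red-collared tube and the other things where they are.

Things in the scene. Friction and masses are not known exactly. Their poses are not given: they have to be found in the camera images.
- case: Tube case: dark grey box with blue lid, 150 (x) x 240 (y) x 62 mm to the rim, walls 5 mm, fixed. Origin: centre of its underside; x from latch (front) to lid hinge (back). Two tubes lie along x at y = +45 and -45 mm (either in either place), axis 50 mm high, on foam strips (|x| 30 to 70 mm) with foam ribs to 47 mm beside them; between the strips a finger pocket, open to the floor at 5 mm.
- latch (a joint): Latch lever on the case's front, rad: 0 = closed (upright, hook over the lid's lip: the lid cannot open), grows as it swings outward (to case -x) and down; stop at 1.6. Light friction (0.06 N m), stays where left. Clear of the lid from about 0.3, well out of the way beyond 0.9.
- latch_tab (a point): On the upper face of the yellow tab atop the latch lever; moves with it. The tab, 32 (case x) x 26 (y) x 4 mm, sticks out level from the front when closed; this point is 10 mm in from its outer edge, 80 mm above the bench, 28 mm outward of and 30 mm above the hinge pin. Pressing it down or drawing it outward swings the lever.
- latch_hinge (a point): Centre of the latch lever's hinge pin, on the case's front, 50 mm above the bench; the pin runs along case y.
- lid (a joint): Case lid, 20 mm thick, rad: 0 = shut, grows as the front edge rises and goes back; 1.57 = upright (its edge then 213 mm above the bench), stop at 1.9. Stiff hinge (0.30 N m): it stays at any angle. About 4 N upward at the handle opens it.
- lid_handle (a point): Centre of the black handle bar near the lid's front edge: a round bar 10 mm thick, 90 mm long along case y, its axis 36 mm above the lid's top face, 20 mm back from the front edge, 118.5 mm above the bench when shut. Moves with the lid, 142 mm from the hinge line.
- lid_hinge (a point): Centre of the lid's hinge line, at the back rim of the case, 62.5 mm above the bench; it runs along case y.
- tube: The tube to use: sealed glass check tube with blue collars at both ends, a plain cylinder 26 mm in diameter and 100 mm long, about 0.12 kg. Origin at its centre, x along its axis (it may be rolled about x by any angle; both ends are alike).
- red_tube: The other tube in the case, of the same size, amber with red collars. To be left in its place.
- polarimeter: Open-trough polarimeter, fixed: white base 110 (x) x 420 (y) mm, top at 30 mm, housings 140 mm tall at the -y end and 130 mm at the +y end, inner faces at |y| = 125 mm with ports in to 110. Origin: centre of underside. Two V-saddles at y = -37 and +37 mm, each 16 mm thick, 56 mm wide in x, up to 84 mm high; the 58 mm gap between them is free down to 34 mm.
- seat (a point): Centre of the tube when it is properly bedded: on the V's middle plane, midway between the saddles, 85 mm above the bench. Axes as the polarimeter's: the tube then lies along this y.
- vee_near: The sloping white, slippery plastic faces (of both saddles) on the polarimeter's -x side: 45 degrees, forming with vee_far a 90 degree V whose bottom is 18.4 mm below the seat. Origin as the polarimeter's.
- vee_far: The sloping white, slippery plastic faces (of both saddles) on the polarimeter's +x side. Origin as the polarimeter's.
- dust_cap: Bystander: black cap, 32 mm in diameter, 14 mm high, lying on top of the analyser housing. Origin under its centre.
- reagent_bottle: Bystander: amber bottle with a blue cap, 68 mm in diameter, 150 mm tall, at the back. Origin under its centre.
- beaker: Bystander: glass beaker, 70 mm in diameter, 85 mm tall, at the back. Origin under its centre.
- weighing_dish: Bystander: white shallow dish, 84 mm in diameter, 18 mm high, at the back. Origin under its centre.
- stock_jar: Bystander: white jar, 60 mm in diameter, 80 mm tall, at the back. Origin under its centre.

How it is judged:
On the way, in this order (a step that is already met when the one before it is completed fails the run):
1. the latch lever is swung free while the lid is still shut (value of joint latch above 0.9 rad and value of joint lid below 0.15 rad), for 0.2 s.
2. the lid is open, about upright or beyond (value of joint lid above 1.3 rad), for 0.2 s.
3. the blue-collared tube is lifted out of the case in the gripper (z of tube in the frame of case above 0.09 m and contact force between the fingers and tube above 1 N), for 0.1 s.
At the end, for the whole second after the job is handed in: Tube at rest on both V-saddles: centre within 3 mm of the seat across and in height, 8 mm endways, axis within 0.05 rad; the robot still presses it (2 N or more), 2 N or more on the near faces and on the far faces; lid open (over 1.2 rad), latch free (over 0.5 rad) (x of tube in the frame of seat between -0.003 and 0.003 m and z of tube in the frame of seat between -0.003 and 0.003 m and y of tube in the frame of seat between -0.008 and 0.008 m and angle between the x axis of tube and the y axis of seat, either way round below 0.05 rad and contact force between tube and vee_near above 2 N and contact force between tube and vee_far above 2 N and contact force between any of the arm, the fingers and tube above 2 N and linear speed of tube below 0.02 m/s and value of joint lid above 1.2 rad and value of joint latch above 0.5 rad); the arm keeps its last pose, push and grip.
It fails at once if the tube is forced into the V (over 45 N on either side) (contact force between tube and vee_near above 45 N or contact force between tube and vee_far above 45 N).
It fails at once if the tube is dropped onto the bench (height (world z) of tube below 0.03 m).
It fails at once if the red-collared tube is moved from its place (over 15 mm) (distance of red_tube from where it was at the start of the episode above 0.015 m).
It fails at once if another thing on the bench is pushed away (over 30 mm) or knocked over (distance of any of dust_cap, reagent_bottle, beaker, weighing_dish, stock_jar from where it was at the start of the episode above 0.03 m or angle between any of reagent_bottle, beaker, stock_jar's own z axis and vertical above 0.5 rad).
It also fails if it takes over 72 s, if anything falls off the work surface, if the arm or the gripper's body presses on something with over 40 N, if the wrist force passes 120 N, or if a joint passes its speed limit or range.

## Working session

There is one attempt and no reset: what is moved stays moved. The work goes in short steps, Python scripts to look and compute and a tool call to move; the robot and the scene stay as the last step left them, time stands still between calls to the robot, and variables do not carry over. Pictures are saved under pics/ and viewed, at most 10 in all, crops included, and the job is handed in when it is done.

Besides the shell and the picture viewer there is one more tool, called after ">>>" as a command line: name --argument value ..., lists and objects as JSON in quotes. play_rows: Moves the arm, as the interface text tells. Its arguments: {"type":"object","properties":{"increments":{"type":"string"},"grip_force":{"type":"number"}},"required":["increments"]}

```bash
ls; mkdir -p pics; python3 - <<'E'
from bench import *
import cv2
s=read_state(); print({k:s[k] for k in('time','ee_pos','eef_rot','ft_force','width')})
ims=[]
for n in('top','side'):
    c=camera(n); cv2.imwrite(f'pics/{n}0.png',c['color'][:,:,::-1]); print(n,c['fx'],c['fy'],c['cx'],c['cy'],c['camera_from_world'].tolist() if hasattr(c['camera_from_world'],'tolist') else c['camera_from_world'])
w=camera('wrist');print(w['mount'],w['fx'])
E
```

```text
pics
{'time': 0.0, 'ee_pos': array([ 0.27154848, -0.56245321,  0.18755206]), 'eef_rot': array([ 9.74809080e-01,  2.23039834e-01, -1.97201337e-04, -6.72052209e-04]), 'ft_force': array([-0.17012546,  0.50351236,  0.57221632]), 'width': 0.08730283663106474}
top 535.0983595319403 535.0983595319403 278.0497429646313 202.92966130480565 [[0.023924530771968416, -0.9994840052061046, -0.021432222575022326, 0.05581951302433184], [-0.9950777125433309, -0.021745871990800112, -0.09668227888756203, 0.6039007688109106], [0.0961663289663993, 0.02363980517102223, -0.995084517407744, 1.388065026061148], [0.0, 0.0, 0.0, 1.0]]
side 420.76975211005396 420.76975211005396 289.8591715018549 210.0950298545862 [[-0.8443436335798244, -0.535549205383492, -0.016458342757686924, 0.5039297980786032], [-0.3805751306441327, 0.6210684131425935, -0.6851544323229194, 0.24596895808680705], [0.37715566861499056, -0.572242147005663, -0.728211869459657, 0.9693617109396271], [0.0, 0.0, 0.0, 1.0]]
[[ 2.80163937e-04 -9.69345779e-01 -2.45700390e-01  6.70291960e-02]
 [ 9.99999960e-01  2.64181654e-04  9.80077993e-05  9.65226388e-04]
 [-3.00939113e-05 -2.45700408e-01  9.69345815e-01 -1.96890315e-01]
 [ 0.00000000e+00  0.00000000e+00  0.00000000e+00  1.00000000e+00]] 310.4919229636747
```

View pics/top0.png

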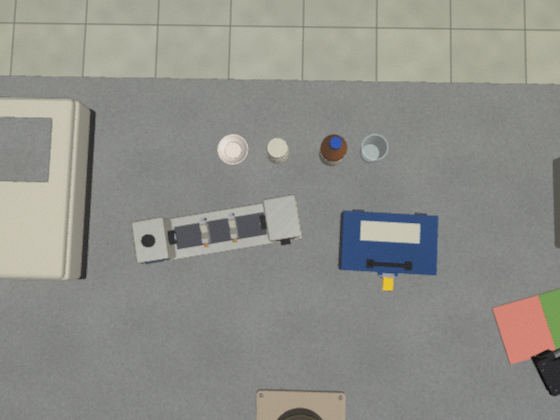

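View pics/side0.png

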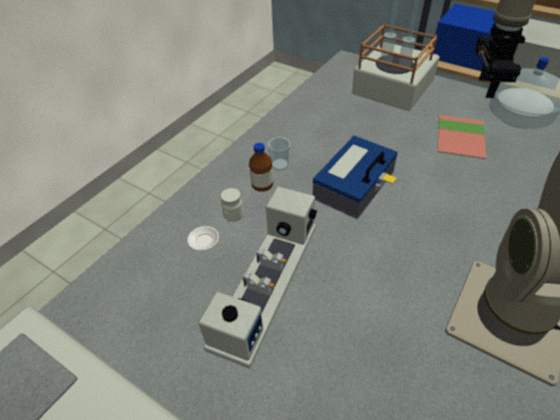

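The top view shows the case lid at about (343..438, 211..274), the yellow tab at (388,284), the handle at about (389,265), the polarimeter running from (150,240) to (282,219) with saddles near (205,232) and (234,227), and the bystanders along the row at y≈150. The side view agrees.

```bash
cat > h.py <<'E'
from bench import *
import numpy as np, cv2
from scipy.spatial.transform import Rotation as R
def cam(n):
    s=read_state(); c=camera(n)
    if n=='wrist':
        T=np.eye(4);T[:3,:3]=R.from_quat(s['eef_rot']).as_matrix();T[:3,3]=s['ee_pos']
        c['wc']=T@np.array(c['mount'])
    else: c['wc']=np.linalg.inv(np.array(c['camera_from_world']))
    c['hsv']=cv2.cvtColor(c['color'],cv2.COLOR_RGB2HSV)
    return c
def onplane(c,uv,z):
    uv=np.atleast_2d(np.array(uv,float))
    d=np.c_[(uv[:,0]-c['cx'])/c['fx'],(uv[:,1]-c['cy'])/c['fy'],np.ones(len(uv))]@c['wc'][:3,:3].T
    o=c['wc'][:3,3]; return o+d*((z-o[2])/d[:,2])[:,None]
def proj(c,P):
    P=np.atleast_2d(P); q=(np.c_[P,np.ones(len(P))]@np.linalg.inv(c['wc']).T)[:,:3]
    return np.c_[q[:,0]/q[:,2]*c['fx']+c['cx'],q[:,1]/q[:,2]*c['fy']+c['cy']]
def mask(c,lo,hi,box=None):
    m=cv2.inRange(c['hsv'],np.array(lo),np.array(hi))
    if box:
        k=np.zeros_like(m);x0,y0,x1,y1=box;k[y0:y1,x0:x1]=255;m&=k
    return m
def rect(m):
    cs,_=cv2.findContours(m,cv2.RETR_EXTERNAL,cv2.CHAIN_APPROX_NONE)
    b=max(cs,key=cv2.contourArea); return cv2.boxPoints(cv2.minAreaRect(b)),cv2.minAreaRect(b)
def tool(dw):  # world shift -> tool shift
    s=read_state(); return R.from_quat(s['eef_rot']).inv().apply(dw)
E
python3 - <<'E'
from h import *
c=cam('top'); np.set_printoptions(precision=4,suppress=True)
m=mask(c,(18,140,120),(35,255,255),(360,260,420,300)); ys,xs=np.nonzero(m)
print('tab',len(xs),xs.mean(),ys.mean(),onplane(c,[xs.mean(),ys.mean()],.08)[0],rect(m)[0].tolist())
m=mask(c,(100,100,40),(130,255,255),(320,195,460,290)); m=cv2.morphologyEx(m,cv2.MORPH_CLOSE,np.ones((15,15)));m=cv2.morphologyEx(m,cv2.MORPH_OPEN,np.ones((15,15)))
b,_=rect(m); P=onplane(c,b,.0825); print('lid',b,P,P.mean(0),[np.linalg.norm(P[i]-P[i-1]) for i in range(4)])
m=mask(c,(0,0,0),(180,255,45),(355,255,420,275)); b,_=rect(m); P=onplane(c,b,.1185);print('handle',P,P.mean(0))
cr=c['color'][185:275,120:310,::-1]; cv2.imwrite('pics/pol.png',cv2.resize(cr,None,fx=4.2,fy=4.2,interpolation=cv2.INTER_CUBIC))
E
```

```text
tab 119 387.4621848739496 283.546218487395 [ 0.4005 -0.2108  0.08  ] [[383.0, 278.0], [392.0, 278.0], [392.0, 289.0], [383.0, 289.0]]
lid [[339.7526 272.0131]
 [342.9135 211.1644]
 [438.3314 216.1212]
 [435.1704 276.9699]] [[ 0.4264 -0.0909  0.0825]
 [ 0.58   -0.0969  0.0825]
 [ 0.5727 -0.3377  0.0825]
 [ 0.4199 -0.3291  0.0825]] [ 0.4998 -0.2137  0.0825] [np.float64(0.23833553702061788), np.float64(0.15370827730337638), np.float64(0.24090784302922477), np.float64(0.1530394848384189)]
handle [[ 0.4534 -0.1537  0.1185]
 [ 0.46   -0.1664  0.1185]
 [ 0.4514 -0.1708  0.1185]
 [ 0.4447 -0.1582  0.1185]] [ 0.4524 -0.1623  0.1185]
```

View pics/pol.png

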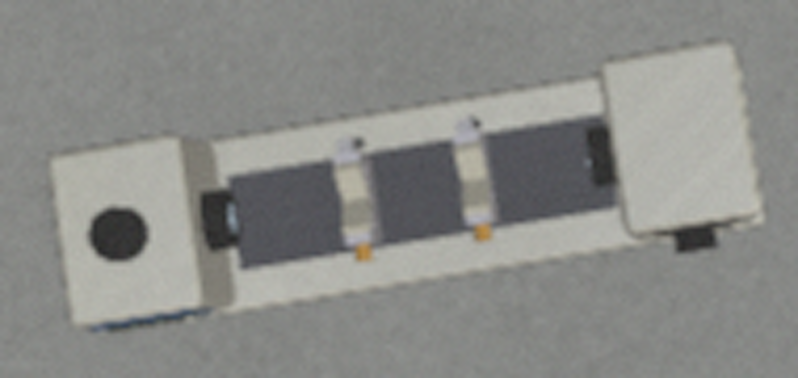

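The crop shows the saddles at about full-image px (204.5,231.7) and (233.1,226.7). The plain black ports lie along the same axis, and the dust cap is on the left housing. The case values agree with the given sizes (0.24 x 0.154 m), so I'll start with the latch.

```bash
cat >> h.py <<'E'
def plan(p,phi):
    """tool-frame shift and z turn to world p, tool down with tool x heading phi"""
    s=read_state(); r=R.from_quat(s['eef_rot']); t=r.inv()*R.from_matrix([[np.cos(phi),np.sin(phi),0],[np.sin(phi),-np.cos(phi),0],[0,0,-1]])
    print('turn',t.as_rotvec().round(3),'shift',r.inv().apply(np.array(p)-s['ee_pos']).round(4))
E
python3 - <<'E'
from h import *
plan([.392,-.2105,.12],-.028)
E
```

```text
turn [-0.001  0.     0.478] shift [ 0.2615 -0.2647  0.0681]
```

>>> play_rows --increments "0 0 0.478 0.2615 -0.2647 0 0;0 0 0.478 0.2615 -0.2647 0 0;0 0 0.478 0.2615 -0.2647 0 0;0 0 0.478 0.2615 -0.2647 0 0;0 0 0.478 0.2615 -0.2647 0 0;0 0 0.478 0.2615 -0.2647 0 0;0 0 0.478 0.2615 -0.2647 0.03 0;0 0 0.478 0.2615 -0.2647 0.06 0" --grip_force 10

```text
time: 1.0
ee_pos: [0.3953, -0.2083, 0.1305]
eef_rot: [1.0, -0.012, 0.003, 0.002]
ft_force: [1.0, -0.5, -1.3]
width: 0.0312
grip_force: 0.0
```

>>> play_rows --increments "0 0 0 0 0 0 0;0 0 0 0 0 0 0;0 0 0 0 0 0 0"

```text
time: 1.3
ee_pos: [0.3924, -0.2121, 0.1293]
eef_rot: [1.0, -0.015, 0.001, 0.0]
ft_force: [-0.2, -0.3, 0.3]
width: 0.0073
grip_force: 0.0
```

```bash
python3 - <<'E'
from h import *
c=cam('wrist'); cv2.imwrite('pics/w1.png',c['color'][:,:,::-1]); plan([.392,-.2105,.1],-.028)
m=mask(c,(18,140,120),(35,255,255)); b,_=rect(m); P=onplane(c,b,.08); print(b,P,P.mean(0))
print(read_state()['ft_force'])
E
```

```text
turn [ 0.001 -0.002 -0.002] shift [-0.0006 -0.0017  0.0294]
[[262. 183.]
 [293. 183.]
 [293. 220.]
 [262. 220.]] [[ 0.41673343 -0.20084463  0.08      ]
 [ 0.41599532 -0.22573491  0.08      ]
 [ 0.38498775 -0.22518965  0.08      ]
 [ 0.38575195 -0.19954326  0.08      ]] [ 0.40086711 -0.21282811  0.08      ]
[ 0.38937519 -0.28554947  0.40224822]
```

View pics/w1.png

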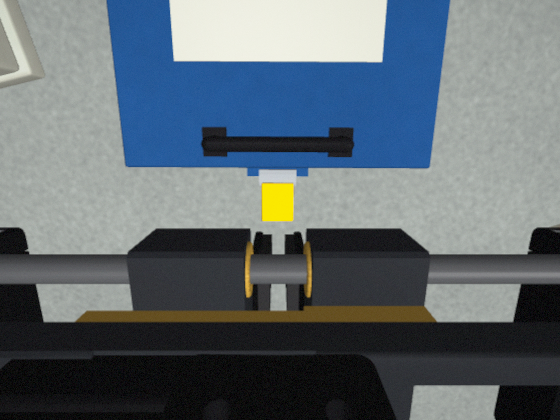

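The wrist view shows the tab at px (262–293, 183–220), which gives a centre of (0.4009,-0.2128) and a size of 31x25 mm, as given. The handle is at about px (278,144). I'll press the tab down and outward.

>>> play_rows --increments "0 0 0 0 0 0.03 0;0 0 0 0 0 0.045 0;0 0 0 0 0 0.055 0;0 0 0 0 0 0.063 0;0 0 0 0 0 0.071 0;0 0 0 0 0 0.078 0;0 0 0 -0.003 0 0.084 0;0 0 0 -0.006 0 0.09 0"

```text
time: 2.15
ee_pos: [0.3839, -0.2108, 0.0382]
eef_rot: [1.0, -0.014, -0.002, -0.0]
ft_force: [-16.4, 1.3, 13.6]
width: 0.0005
grip_force: 9.0
```

>>> play_rows --increments "0 0 0 -0.005 0 0 0;0 0 0 -0.01 0 0 0;0 0 0 -0.015 0 0 0;0 0 0 -0.015 0 -0.03 0;0 0 0 -0.015 0 -0.08 0;0 0 0 -0.015 0 -0.12 0;0 0 0 -0.015 0 -0.15 1;0 0 0 -0.015 0 -0.15 1"

```text
time: 2.95
ee_pos: [0.3733, -0.2112, 0.1928]
eef_rot: [1.0, -0.014, 0.003, 0.002]
ft_force: [0.3, -0.3, 0.0]
width: 0.0093
grip_force: 0.0
```

```bash
python3 - <<'E'
from h import *
np.set_printoptions(precision=4,suppress=True)
c=cam('wrist'); cv2.imwrite('pics/w2.png',c['color'][:,:,::-1])
m=mask(c,(18,140,120),(35,255,255)); print('yellow',rect(m)[0].tolist() if m.any() else None)
m=mask(c,(0,0,0),(180,255,60)); m[:]=m
cs,_=cv2.findContours(m,cv2.RETR_EXTERNAL,cv2.CHAIN_APPROX_NONE)
for k in cs:
    if cv2.contourArea(k)>200: print(cv2.contourArea(k),cv2.minAreaRect(k), onplane(c,cv2.minAreaRect(k)[0],.1185))
m=mask(c,(105,120,60),(125,255,255)); m=cv2.morphologyEx(m,cv2.MORPH_OPEN,np.ones((9,9))); b,_=rect(m); print(b,onplane(c,b,.0825))
print(read_state()['ee_pos'])
E
```

```text
yellow [[265.0, 163.0], [289.0, 163.0], [289.0, 189.0], [265.0, 189.0]]
54256.5 ((279.5, 351.5), (135.0, 559.0), 90.0) [[ 0.2197 -0.2096  0.1185]]
780.0 ((278.0, 244.5), (25.0, 62.0), 90.0) [[ 0.3355 -0.2113  0.1185]]
5096.0 ((428.0176086425781, 268.9755859375), (80.97708129882812, 262.3160095214844), 89.74647521972656) [[ 0.3066 -0.3531  0.1185]]
4321.0 ((133.4490966796875, 269.0019836425781), (267.2584228515625, 80.98150634765625), 0.2535194754600525) [[ 0.3149 -0.0739  0.1185]]
1645.0 ((277.5, 119.0), (22.0, 119.0), 90.0) [[ 0.4479 -0.214   0.1185]]
[[143.   0.]
 [413.   0.]
 [413. 147.]
 [143. 147.]] [[ 0.5526 -0.0992  0.0825]
 [ 0.5464 -0.336   0.0825]
 [ 0.419  -0.3457  0.0825]
 [ 0.4264 -0.0825  0.0825]]
[ 0.3723 -0.2108  0.1904]
```

View pics/w2.png

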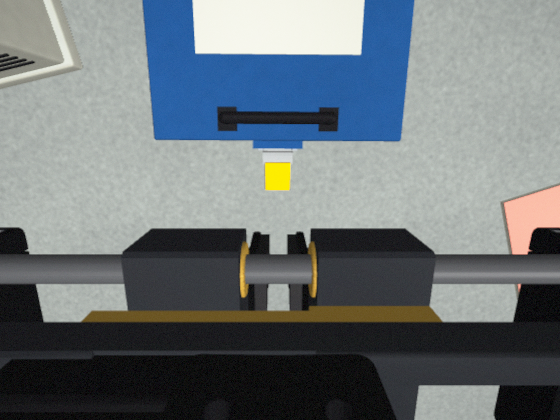

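```bash
python3 - <<'E'
from h import *
c=cam('wrist')
for z in(.08,.06,.04): print(z,onplane(c,[[277,163],[277,189.5]],z).round(4).tolist())
t=cam('top'); m=mask(t,(18,140,120),(35,255,255),(360,260,420,310)); b,_=rect(m); print(b.tolist())
for z in(.08,.06,.04): print(z,onplane(t,b,z).round(4).tolist())
s=cam('side'); H=np.array([.423,-.2127,.05]); e=np.array([1,-.028,0])
for th in(0,.4,.8,1.2,1.6):
    P=[H+e*-(u*np.cos(th)+30e-3*np.sin(th))+np.array([0,0,.03*np.cos(th)-u*np.sin(th)]) for u in(.006,.022,.038)]
    print(th,'wrist',proj(c,P).round(1).tolist(),'side',proj(s,P).round(1).tolist())
m=mask(s,(18,140,120),(35,255,255),(350,150,420,220)); print('side',rect(m)[0].tolist(),np.argwhere(m).mean(0)[::-1])
E
```

```text
0.08 [[0.4058, -0.2118, 0.08], [0.3792, -0.211, 0.08]]
0.06 [[0.4036, -0.2117, 0.06], [0.3753, -0.2109, 0.06]]
0.04 [[0.4015, -0.2117, 0.04], [0.3714, -0.2108, 0.04]]
[[382.0, 281.0], [392.0, 281.0], [392.0, 286.0], [382.0, 286.0]]
0.08 [[0.4065, -0.1971, 0.08], [0.4072, -0.2221, 0.08], [0.3947, -0.2222, 0.08], [0.3941, -0.1972, 0.08]]
0.06 [[0.4057, -0.2006, 0.06], [0.4063, -0.2259, 0.06], [0.3937, -0.226, 0.06], [0.393, -0.2006, 0.06]]
0.04 [[0.4048, -0.204, 0.04], [0.4054, -0.2297, 0.04], [0.3926, -0.2298, 0.04], [0.392, -0.2041, 0.04]]
0 wrist [[277.4, 151.5], [277.4, 167.8], [277.4, 183.8]] side [[383.3, 174.9], [388.5, 177.0], [393.8, 179.1]]
0.4 wrist [[277.4, 162.5], [277.4, 176.2], [277.4, 189.1]] side [[386.7, 177.6], [391.2, 181.1], [395.7, 184.7]]
0.8 wrist [[277.4, 169.8], [277.4, 178.8], [277.4, 187.0]] side [[389.0, 181.0], [392.0, 185.4], [395.0, 189.8]]
1.2 wrist [[277.4, 172.6], [277.4, 175.9], [277.4, 178.9]] side [[389.8, 184.5], [390.9, 189.0], [391.9, 193.5]]
1.6 wrist [[277.4, 170.8], [277.4, 168.6], [277.4, 166.5]] side [[389.1, 187.5], [388.1, 191.5], [387.1, 195.3]]
side [[384.8800048828125, 181.16001892089844], [388.72003173828125, 176.04002380371094], [397.20001220703125, 182.40000915527344], [393.3599853515625, 187.52000427246094]] [391.01449275 181.68115942]
```

The latch is at only about 0.4 rad because the finger slipped off the outer edge. I'll press again closer to the hinge.

>>> play_rows --increments "0 0 0 0.0297 0.0015 0.03 0;0 0 0 0.0297 0.0015 0.06 0;0 0 0 0.0297 0.0015 0.09 0;0 0 0 0.0297 0.0015 0.105 0;0 0 0 0.0297 0.0015 0.115 0;0 0 0 0.0297 0.0015 0.125 0;0 0 0 0.0297 0.0015 0.134 0;0 0 0 0.0297 0.0015 0.134 0"

```text
time: 3.95
ee_pos: [0.4003, -0.2123, 0.0534]
eef_rot: [1.0, -0.014, -0.001, -0.0]
ft_force: [-0.1, -0.6, 1.0]
width: 0.0009
grip_force: 0.0
```

>>> play_rows --increments "0 0 0 -0.005 0 0.005 0;0 0 0 -0.01 0 0.012 0;0 0 0 -0.015 0 0.02 0;0 0 0 -0.015 0 0.02 0;0 0 0 -0.03 0 -0.03 0;0 0 0 -0.03 0 -0.08 0;0 0 0 -0.03 0 -0.12 1;0 0 0 -0.03 0 -0.13 1"

```text
time: 4.75
ee_pos: [0.373, -0.2127, 0.1893]
eef_rot: [1.0, -0.014, 0.003, 0.002]
ft_force: [0.8, -0.5, 0.5]
width: 0.0095
grip_force: 0.0
```

```bash
python3 - <<'E'
from h import *
s=cam('side'); 
m=mask(s,(18,140,120),(35,255,255),(350,150,420,220)); print('side',rect(m)[0].tolist(),np.argwhere(m).mean(0)[::-1])
plan([.4485,-.2140,.16],1.543);plan([.4485,-.2140,.16],-1.599)
print(read_state()['joint_positions'])
E
```

```text
side [[386.00006103515625, 183.00003051757812], [390.50006103515625, 178.50003051757812], [398.00006103515625, 186.00003051757812], [393.50006103515625, 190.50003051757812]] [391.77142857 184.37142857]
turn [ 0.007 -0.002 -1.571] shift [ 0.0755 -0.0009  0.0289]
turn [-0.002 -0.007  1.571] shift [ 0.0755 -0.0009  0.0289]
[ 0.74494071 -0.09495348 -0.3113397   1.93186178 -0.02929875  1.29338794
 -1.15634073]
```

```bash
python3 - <<'E'
from h import *
s=cam('side');c=cam('wrist')
a=cv2.resize(s['color'][140:220,330:430],None,fx=4,fy=4,interpolation=cv2.INTER_CUBIC);b=cv2.resize(c['color'][90:250,200:360],(400,400),interpolation=cv2.INTER_CUBIC)
o=np.zeros((400,800,3),np.uint8);o[:320,:400]=a;o[:,400:]=b;cv2.imwrite('pics/lat.png',o[:,:,::-1])
E
```

```text
(no output)
```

View pics/lat.png

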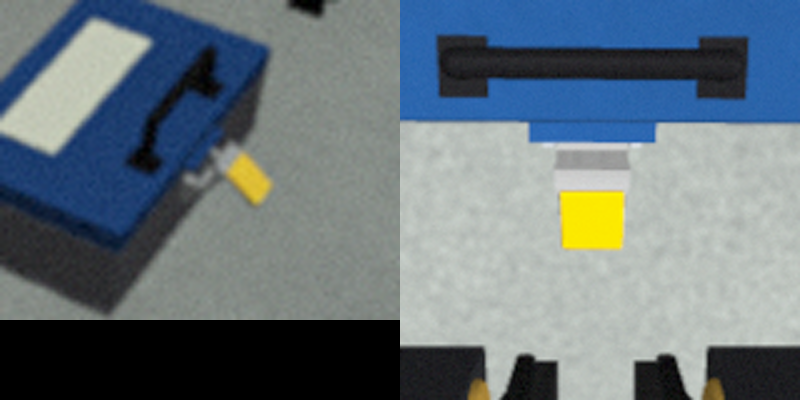

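The latch is at about 0.6 rad. The finger probably dragged the tab back up by friction when it withdrew. I'll press again and retreat straight outward before rising.

>>> play_rows --increments "0 0 0 0.027 0 0.03 0;0 0 0 0.027 0 0.06 0;0 0 0 0.027 0 0.09 0;0 0 0 0.027 0 0.105 0;0 0 0 0.027 0 0.115 0;0 0 0 0.027 0 0.125 0;0 0 0 0.027 0 0.133 0;0 0 0 0.027 0 0.133 0"

```text
time: 5.7
ee_pos: [0.3973, -0.2122, 0.0504]
eef_rot: [1.0, -0.014, -0.001, -0.0]
ft_force: [0.2, 0.2, 1.0]
width: 0.0008
grip_force: 0.0
```

>>> play_rows --increments "0 0 0 -0.005 0 0 0;0 0 0 -0.015 0 0.003 0;0 0 0 -0.025 0 0.003 0;0 0 0 -0.045 0 0.003 0;0 0 0 -0.045 0 0.003 0;0 0 0 -0.045 0 -0.03 0;0 0 0 -0.045 0 -0.08 0;0 0 0 -0.045 0 -0.12 0.5"

```text
time: 6.5
ee_pos: [0.3528, -0.2112, 0.174]
eef_rot: [1.0, -0.014, 0.001, 0.0]
ft_force: [0.6, -0.8, -0.4]
width: 0.0034
grip_force: 0.0
```

```bash
python3 - <<'E'
from h import *
s=cam('side'); 
m=mask(s,(18,140,120),(35,255,255),(350,150,420,220)); print('side',rect(m)[0].tolist(),np.argwhere(m).mean(0)[::-1])
w=cam('wrist'); m=mask(w,(18,140,120),(35,255,255)); print(rect(m)[0].tolist() if m.any() else None)
H=np.array([.423,-.2127,.05]); e=np.array([1,-.028,0])
for th in(.8,1.2,1.6):
    P=[H+e*-(u*np.cos(th)+30e-3*np.sin(th))+np.array([0,0,.03*np.cos(th)-u*np.sin(th)]) for u in(.006,.038)]
    print(th,'wrist',proj(w,P).round(1).tolist())
plan([.4485,-.2140,.16],1.543);plan([.4485,-.2140,.16],-1.599)
E
```

```text
side [[386.00006103515625, 183.00003051757812], [390.50006103515625, 178.50003051757812], [398.00006103515625, 186.00003051757812], [393.50006103515625, 190.50003051757812]] [391.77142857 184.37142857]
[[263.0, 151.0], [288.0, 151.0], [288.0, 175.0], [263.0, 175.0]]
0.8 wrist [[274.8, 154.9], [274.9, 174.1]]
1.2 wrist [[274.9, 158.4], [275.0, 166.4]]
1.6 wrist [[274.9, 157.1], [275.0, 153.9]]
turn [ 0.01  -0.002 -1.571] shift [ 0.0928 -0.0013  0.0177]
turn [-0.002 -0.01   1.571] shift [ 0.0928 -0.0013  0.0177]
```

>>> play_rows --increments "0 0 0 0.045 0 0.03 0;0 0 0 0.045 0 0.06 0;0 0 0 0.045 0 0.09 0;0 0 0 0.045 0 0.1 0;0 0 0 0.045 0 0.108 0;0 0 0 0.045 0 0.115 0;0 0 0 0.045 0 0.118 0;0 0 0 0.045 0 0.118 0"

```text
time: 7.4
ee_pos: [0.3981, -0.2127, 0.0538]
eef_rot: [1.0, -0.014, 0.0, 0.0]
ft_force: [-0.1, 0.8, 0.7]
width: 0.0004
grip_force: 0.0
```

```bash
python3 - <<'E'
from h import *
s=cam('side');c=cam('wrist'); print(read_state()['ee_pos'],read_state()['ft_force'])
a=cv2.resize(s['color'][140:220,330:430],None,fx=4,fy=4,interpolation=cv2.INTER_CUBIC);b=cv2.resize(c['color'][90:250,200:360],(400,400),interpolation=cv2.INTER_CUBIC)
o=np.zeros((400,800,3),np.uint8);o[:320,:400]=a;o[:,400:]=b;cv2.imwrite('pics/lat2.png',o[:,:,::-1])
E
```

```text
[ 0.39825629 -0.21273867  0.05405231] [-0.5496814   0.34257138  0.42605739]
```

View pics/lat2.png

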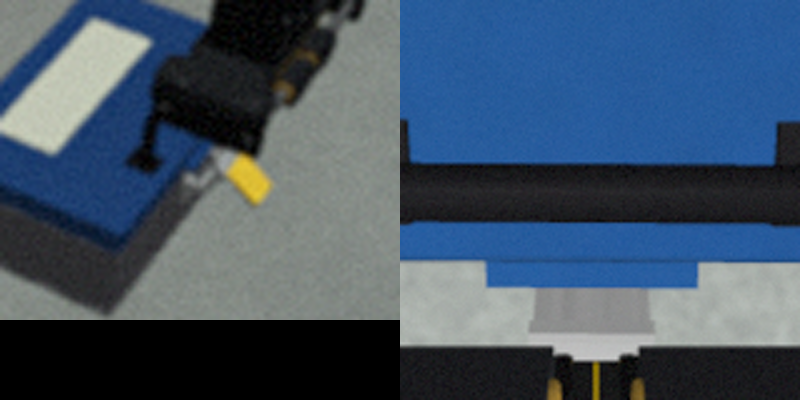

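```bash
python3 - <<'E'
from h import *
s=cam('side'); p=read_state()['ee_pos']
P=[p+[0,0,h] for h in(0,.02,.07)]+[[.3983+dx,p[1]+dy,.124] for dx in(-.0375,.0375) for dy in(-.095,.095)]
print(proj(s,P).round(1).tolist(), ((proj(s,P)-[330,140])*4).round().tolist(), s['wc'][:3,3])
E
```

```text
[[388.1, 184.0], [389.2, 178.8], [392.1, 165.3], [417.7, 151.0], [391.0, 190.9], [392.9, 142.5], [364.5, 180.6]] [[233.0, 176.0], [237.0, 155.0], [248.0, 101.0], [351.0, 44.0], [244.0, 204.0], [252.0, 10.0], [138.0, 162.0]] [0.15349932 0.67182528 0.88272127]
```

The tips look higher than modelled: the tab is visible beyond them and unmoved. I'll press deeper in small steps and watch the force.

>>> play_rows --increments "0 0 0 0 0 0.006 0;0 0 0 0 0 0.012 0;0 0 0 0 0 0.018 0;0 0 0 0 0 0.018 0"

```text
time: 7.95
ee_pos: [0.3927, -0.2124, 0.0345]
eef_rot: [1.0, -0.015, -0.005, -0.001]
ft_force: [-23.1, 3.0, 23.8]
width: 0.0005
grip_force: 16.6
```

```bash
python3 - <<'E'
from h import *
s=cam('side'); m=mask(s,(18,140,120),(35,255,255),(350,150,420,220)); print('side',rect(m)[0].tolist(),np.argwhere(m).mean(0)[::-1],m.sum()//255)
g=cv2.cvtColor(s['color'],cv2.COLOR_RGB2GRAY)
print(g[168:200:2,376:404:2])
E
```

```text
side [[387.23529052734375, 185.058837890625], [392.23529052734375, 182.058837890625], [397.26470947265625, 190.44119262695312], [392.26470947265625, 193.44119262695312]] [391.83333333 187.97916667] 48
[[ 31  30  31  29  31  36  29  28  27  31  22  46  74  75]
 [ 14  20  16  24  25  26  31  34  33  37  31  40  79  49]
 [  6   9  12   7  21  21  42  29  31  45  24  41  83  63]
 [  1  10  10  13   8  23  13  21  26  28  20  80 133 131]
 [  4   3   1   7   1   7   5  16  16  13  40 124 137 136]
 [ 17   7   9   0   4   6   0   0   2  11  71 134 130 143]
 [ 46  44  36  13  13   6   7  19  25   9  92 130 133 133]
 [ 53  54  64  96  80  47   4   2  13  15 111 130 134 134]
 [103 119 110 130 109 112 127  98  42  54 125 131 140 133]
 [ 81 103 120 106 108  98 145 172 154 156 146 137 136 129]
 [ 81  67  91 120 127 133 119 155 169 172 154 136 133 132]
 [ 63  68 127 135 135 138 131 133 168 171 142 136 135 134]
 [ 58 117 135 137 136 139 133 117 141 157 132 133 140 132]
 [ 98 141 136 136 137 135 131 133 123 132 129 131 135 136]
 [135 140 139 131 131 134 136 139 137 129 137 138 133 131]
 [137 137 141 136 134 133 132 141 136 132 139 141 136 134]]
```

>>> play_rows --increments "0 0 0 -0.005 0 0 0;0 0 0 -0.008 0 0.006 0;0 0 0 -0.011 0 0.013 0;0 0 0 -0.013 0 0.02 0;0 0 0 -0.025 0 0.02 0;0 0 0 -0.045 0 0.02 0;0 0 0 -0.06 0 0.02 0;0 0 0 -0.06 0 0.02 0"

```text
time: 8.8
ee_pos: [0.3358, -0.2109, 0.0153]
eef_rot: [1.0, -0.015, -0.0, 0.0]
ft_force: [0.7, 0.2, -0.7]
width: 0.0006
grip_force: 0.0
```

```bash
python3 - <<'E'
from h import *
s=cam('side'); m=mask(s,(18,140,120),(35,255,255),(350,150,420,220)); print('side',rect(m)[0].tolist() if m.any() else 0,np.argwhere(m).mean(0)[::-1],m.sum()//255)
p=read_state()['ee_pos']; print(p,proj(s,[p,p+[0,0,.015]]))
d=(s['hsv'][:,:,2]<60).astype(np.uint8); d[:,:360]=0;d[:,430:]=0;d[:170]=0;d[230:]=0
for r in range(176,204,2): print(r,np.nonzero(d[r])[0].tolist())
E
```

```text
side [[385.5294189453125, 195.88235473632812], [387.058837890625, 189.76470947265625], [389.176513671875, 190.29412841796875], [387.6470947265625, 196.41177368164062]] [387.38461538 192.53846154] 13
[ 0.33730373 -0.21107138  0.01560926] [[405.6626748  201.65692925]
 [406.63421881 197.96128906]]
176 [365, 366, 367, 368, 385, 386, 387, 388, 389, 390, 391, 392, 393, 394, 395, 396, 397, 398, 399, 400, 401, 402, 403, 404, 405, 406, 407, 408, 409, 410, 411, 412, 413, 414, 415, 416, 417, 418, 419, 420, 421, 422, 423, 424, 425, 426, 427, 428]
178 [363, 364, 365, 366, 367, 368, 386, 387, 389, 390, 391, 392, 393, 394, 395, 396, 397, 398, 399, 400, 401, 402, 403, 404, 405, 406, 407, 408, 409, 410, 411, 412, 413, 414, 415, 416, 417, 418, 419, 420, 421, 422, 423, 424, 425, 426, 427]
180 [362, 363, 364, 365, 366, 367, 368, 369, 389, 390, 391, 392, 393, 394, 395, 396, 397, 398, 399, 400, 401, 402, 403, 404, 405, 406, 407, 408, 409, 410, 411, 412, 413, 414, 415, 416, 417, 418, 419, 422, 423, 424, 425, 426]
182 [365, 366, 367, 368, 388, 389, 390, 391, 392, 393, 394, 395, 396, 397, 398, 399, 400, 401,
[... 520 characters left out ...]
 405, 406, 407, 408, 409, 410, 411, 412, 413, 414, 415, 416, 417]
190 [371, 372, 373, 391, 392, 393, 394, 395, 396, 397, 398, 399, 400, 401, 402, 403, 404, 405, 406, 407, 408, 409, 410, 411, 412, 413, 414, 415, 416]
192 [369, 371, 372, 373, 374, 375, 396, 397, 398, 399, 400, 401, 402, 403, 404, 405, 406, 407, 408, 409, 410, 411, 412, 413, 414, 415, 416]
194 [366, 368, 369, 370, 371, 372, 373, 374, 401, 402, 403, 404, 405, 406, 407, 408, 409, 410, 411, 412, 413, 414, 415]
196 [367, 368, 369, 370, 371, 372, 406, 407, 408, 409, 410, 411, 412, 413, 414]
198 [366, 367, 368, 369, 370, 371, 411, 412, 413]
200 [360, 361, 362, 363, 364, 365, 366, 367, 368, 369]
202 [362, 363, 364, 365, 366, 367, 368]
```

The latch is now fully down (about 1.5 rad). Next is the handle: rise, turn 90°, and stop above the bar with the gripper open.

>>> play_rows --increments "0 0 0 0 0 -0.05 0;0 0 -0.15 0 0 -0.1 0.5;0 0 -0.3 0 0 -0.15 0.5;0 0 -0.45 0.02 0 -0.18 0.5;0 0 -0.6 0.06 0 -0.18 0.5;0 0 -0.75 0.09 0 -0.18 0.5;0 0 -0.9 0.111 0.003 -0.18 0.5;0 0 -1.05 0.111 0.003 -0.18 0.5"

```text
time: 9.65
ee_pos: [0.4517, -0.2163, 0.1952]
eef_rot: [0.87, 0.493, 0.001, -0.0]
ft_force: [0.2, 0.9, 0.4]
width: 0.0418
grip_force: 0.0
```

```bash
python3 - <<'E'
from h import *
plan([.4485,-.2140,.165],1.543); print(read_state()['ee_pos'])
E
```

```text
turn [ 0.001 -0.001 -0.513] shift [ 0.0003 -0.0039  0.0302]
[ 0.45167402 -0.21627947  0.19516536]
```

>>> play_rows --increments "0 0 -0.15 0 -0.004 0.03 0.6;0 0 -0.3 0 -0.004 0.03 0.6;0 0 -0.45 0 -0.004 0.03 0.6;0 0 -0.513 0 -0.004 0.05 0.6;0 0 -0.513 0 -0.004 0.08 0.6;0 0 -0.513 0 -0.004 0.095 0.6;0 0 -0.513 0 -0.004 0.104 0.6;0 0 -0.513 0 -0.004 0.104 0.6" --grip_force 12

```text
time: 10.45
ee_pos: [0.4453, -0.2145, 0.0906]
eef_rot: [0.72, 0.694, -0.0, -0.001]
ft_force: [-0.8, -0.7, 0.5]
width: 0.0521
grip_force: 0.0
```

>>> play_rows --increments "0 0 0 0 0 0 0;0 0 0 0 0 0 0;0 0 0 0 0 0 0;0 0 0 0 0 0 0;0 0 0 0 0 0 0"

```text
time: 10.95
ee_pos: [0.4454, -0.2149, 0.0916]
eef_rot: [0.72, 0.694, 0.0, 0.0]
ft_force: [-0.5, 0.1, 1.0]
width: 0.0204
grip_force: 0.0
```

>>> play_rows --increments "0 0 0 0 0 0 0;0 0 0 0 0 0 0;0 0 0 0 0 0 0;0 0 0 0 0 0 0"

```text
time: 11.35
ee_pos: [0.4453, -0.2148, 0.0913]
eef_rot: [0.72, 0.694, -0.0, 0.0]
ft_force: [-0.6, 0.3, 0.1]
width: 0.0007
grip_force: 0.0
```

```bash
python3 - <<'E'
from h import *
s=cam('side');c=cam('wrist'); p=read_state()['ee_pos']
print(((proj(s,[p,p+[0,0,.03],[.4448,-.214,.1185]])-[320,110])*4).round(), proj(c,[p,[.4448,-.214,.1185],[.4448,-.259,.1185],[.4448,-.169,.1185]]).round())
a=cv2.resize(s['color'][110:210,320:420],None,fx=4,fy=4,interpolation=cv2.INTER_CUBIC);b=cv2.resize(c['color'],(400,300),interpolation=cv2.INTER_AREA)
o=np.zeros((400,800,3),np.uint8);o[:,:400]=a;o[:300,400:]=b;cv2.imwrite('pics/hd.png',o[:,:,::-1])
E
```

```text
[[220. 232.]
 [226. 199.]
 [225. 203.]] [[277. 229.]
 [276. 243.]
 [278. 311.]
 [273. 165.]]
```

View pics/hd.png

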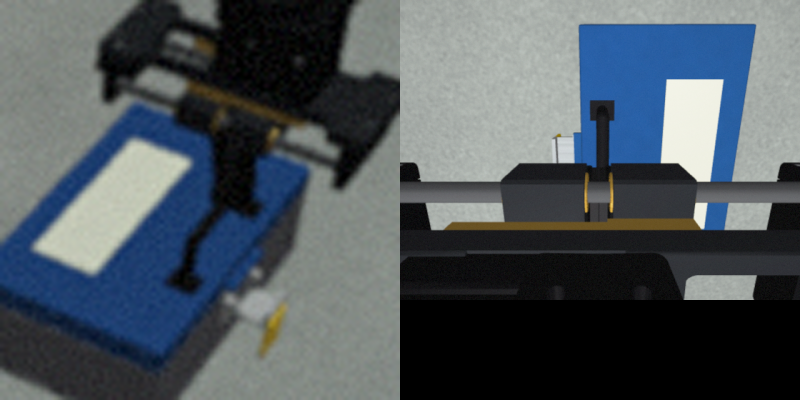

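The bar is directly under the closed fingers, and the tips seem to sit above it, higher than the reported TCP. I'll touch down gently on the bar to calibrate the tip offset.

>>> play_rows --increments "0 0 0 0 0 0.003 0;0 0 0 0 0 0.005 0;0 0 0 0 0 0.005 0"

```text
time: 11.75
ee_pos: [0.4458, -0.2151, 0.089]
eef_rot: [0.72, 0.694, -0.0, 0.001]
ft_force: [-11.7, 5.1, 30.0]
width: 0.0004
grip_force: 14.9
```

Contact at TCP z≈0.09 puts the closed fingertips about 33 mm above the reported TCP. I'll open and go down deeper in steps, watching the force.

>>> play_rows --increments "0 0 0 0 0 -0.025 0.6;0 0 0 0 0 -0.025 0.6;0 0 0 0 0 -0.025 0.6;0 0 0 0 0 -0.025 0.6;0 0 0 0 0 -0.015 0.6;0 0 0 0 0 -0.006 0.6;0 0 0 0 0 -0.002 0.6;0 0 0 0 0 -0.002 0.6"

```text
time: 12.55
ee_pos: [0.4446, -0.2144, 0.0871]
eef_rot: [0.72, 0.694, -0.0, -0.001]
ft_force: [-0.5, -0.3, 0.1]
width: 0.0504
grip_force: 0.0
```

>>> play_rows --increments "0 0 0 0 0 0.003 0.6;0 0 0 0 0 0.006 0.6;0 0 0 0 0 0.006 0.6"

```text
time: 12.85
ee_pos: [0.4452, -0.2148, 0.0821]
eef_rot: [0.72, 0.694, -0.0, -0.0]
ft_force: [0.6, 0.0, 0.5]
width: 0.052
grip_force: 0.0
```

>>> play_rows --increments "0 0 0 0 0 0.004 0.6;0 0 0 0 0 0.008 0.6;0 0 0 0 0 0.011 0.6;0 0 0 0 0 0.011 0.6"

```text
time: 13.25
ee_pos: [0.445, -0.2147, 0.0708]
eef_rot: [0.72, 0.694, -0.0, -0.0]
ft_force: [-0.7, -0.1, 0.2]
width: 0.052
grip_force: 0.0
```

>>> play_rows --increments "0 0 0 0 0 0 0;0 0 0 0 0 0 0;0 0 0 0 0 0 0;0 0 0 0 0 0 0;0 0 0 0 0 0 0;0 0 0 0 0 0 0;0 0 0 0 0 0 0;0 0 0 0 0 0 0"

```text
time: 14.05
ee_pos: [0.4487, -0.2149, 0.072]
eef_rot: [0.719, 0.695, 0.002, 0.003]
ft_force: [14.6, -2.6, -10.3]
width: 0.0097
grip_force: 12.0
```

It is gripped: width 9.7 mm is the 10 mm bar. Now the lid arc, with the tool kept vertical and tool y along case x.

>>> play_rows --increments "0 0 0 0 0.0085 -0.011 0;0 0 0 0 0.0155 -0.0218 0;0 0 0 0 0.0225 -0.0318 0;0 0 0 0 0.031 -0.0413 0;0 0 0 0 0.04 -0.05 0;0 0 0 0 0.0495 -0.0578 0;0 0 0 0 0.0595 -0.0648 0;0 0 0 0 0.0705 -0.0708 0"

```text
time: 14.85
ee_pos: [0.515, -0.2176, 0.1436]
eef_rot: [0.72, 0.694, -0.001, -0.001]
ft_force: [-6.2, 1.3, 5.0]
width: 0.0094
grip_force: 12.0
```

>>> play_rows --increments "0 0 0 0 0.023 -0.0092 0;0 0 0 0 0.035 -0.0122 0;0 0 0 0 0.0473 -0.0142 0;0 0 0 0 0.0596 -0.0151 0;0 0 0 0 0.072 -0.015 0;0 0 0 0 0.0843 -0.0137 0;0 0 0 0 0.0965 -0.0114 0;0 0 0 0 0.1108 -0.0073 0"

```text
time: 15.65
ee_pos: [0.6269, -0.2217, 0.1504]
eef_rot: [0.72, 0.694, -0.0, 0.0]
ft_force: [-1.7, 0.3, 1.3]
width: 0.0094
grip_force: 12.0
```

>>> play_rows --increments "0 0 0 0 0.006 0.003 0;0 0 0 0 0.006 0.003 0;0 0 0 0 0.006 0.003 0.3;0 0 0 0 0.006 0.003 0.3;0 0 0 0 0.006 0.003 0.3"

```text
time: 16.15
ee_pos: [0.6319, -0.2213, 0.1464]
eef_rot: [0.72, 0.694, -0.0, -0.0]
ft_force: [0.3, -0.1, -0.1]
width: 0.0233
grip_force: 0.0
```

>>> play_rows --increments "0 0 0 0 0 -0.03 0.3;0 0 0 0 0 -0.07 0.3;0 0 0 0 0 -0.11 0.3;0 0 0 0 0 -0.14 0.5;0 0 0 0 -0.04 -0.14 0.7;0 0 -0.15 0 -0.09 -0.14 1;0 0 -0.3 0 -0.14 -0.14 1;0 0 -0.45 0 -0.18 -0.14 1"

```text
time: 16.95
ee_pos: [0.4498, -0.2148, 0.2863]
eef_rot: [0.544, 0.839, -0.0, -0.0]
ft_force: [0.0, -1.0, -0.0]
width: 0.0585
grip_force: 0.0
```

>>> play_rows --increments "0 0 -0.15 0 0 0 1;0 0 -0.3 0 0 0 1;0 0 -0.45 0 0 0 1;0 0 -0.6 0 0 0 1;0 0 -0.75 0 0 0 1;0 0 -0.9 0 0 0 1;0 0 -1.05 0 0 0 1;0 0 -1.12 0 0 0 1"

```text
time: 17.75
ee_pos: [0.4522, -0.2148, 0.2864]
eef_rot: [0.015, 1.0, 0.0, -0.0]
ft_force: [-0.4, -0.2, -0.1]
width: 0.0873
grip_force: 0.0
```

```bash
python3 - <<'E'
from h import *
s=read_state(); print(s['ee_pos'],s['eef_rot'],s['joint_positions'].round(2) if hasattr(s['joint_positions'],'round') else s['joint_positions'])
c=cam('wrist'); t=cam('top')
o=np.zeros((420,800,3),np.uint8); o[:,:560]=c['color']; o[:240,560:]=t['color'][180:340,300:460].repeat(1,0)[:,:,:] if 0 else cv2.resize(t['color'][180:340,300:460],(240,240)); cv2.imwrite('pics/cs.png',o[:,:,::-1])
for name,lo,hi in(('blue',(95,80,40),(130,255,255)),('red1',(0,120,60),(8,255,255)),('red2',(172,120,60),(180,255,255))):
    m=mask(c,lo,hi); cs,_=cv2.findContours(m,cv2.RETR_EXTERNAL,cv2.CHAIN_APPROX_NONE)
    for k in cs:
        if cv2.contourArea(k)>60: r=cv2.minAreaRect(k); print(name,cv2.contourArea(k),np.round(r[0]),np.round(r[1]),onplane(c,r[0],.05).round(4))
E
```

```text
[ 0.45217715 -0.21477675  0.28638599] [ 1.54608237e-02  9.99880446e-01  1.37784116e-05 -2.38546316e-04] [ 0.78  0.05 -0.44  1.6   0.02  1.5   1.88]
blue 142.5 [400. 402.] [11. 21.] [[ 0.849  -0.0185  0.05  ]]
blue 5736.5 [271. 303.] [ 38. 216.] [[ 0.6518 -0.2325  0.05  ]]
blue 150.0 [309. 240.] [18. 11.] [[ 0.5484 -0.1725  0.05  ]]
blue 160.5 [311. 182.] [19. 10.] [[ 0.4619 -0.1698  0.05  ]]
red1 125.0 [248. 240.] [10. 18.] [[ 0.5465 -0.2628  0.05  ]]
red1 151.5 [247. 183.] [10. 18.] [[ 0.4611 -0.2595  0.05  ]]
```

View pics/cs.png

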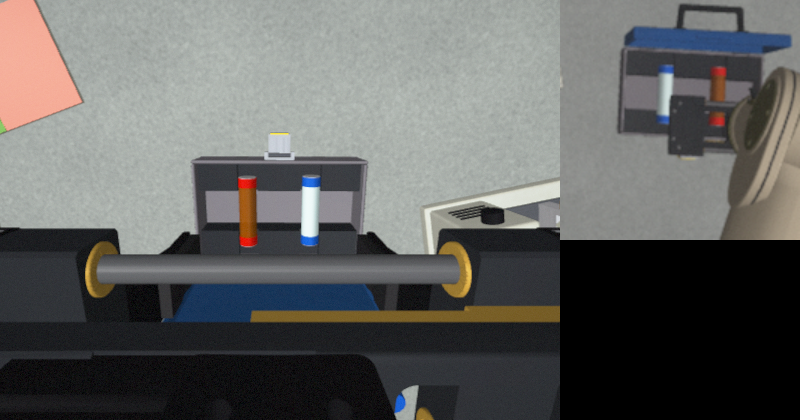

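The picture shows the case open. The blue tube is at px (310, 182–240), the +y place, and the red tube at px (247, 183–240), 90 mm apart as given. The lid stands upright. Now I'll go down on the blue tube.

>>> play_rows --increments "0 0 0 -0.03 0.03 0.03 1;0 0 0 -0.049 0.0448 0.06 1;0 0 0 -0.049 0.0448 0.1 1;0 0 0 -0.049 0.0448 0.14 1;0 0 0 -0.049 0.0448 0.18 1;0 0 0 -0.049 0.0448 0.2 1;0 0 0 -0.049 0.0448 0.2 1" --grip_force 12

```text
time: 18.55
ee_pos: [0.5009, -0.1714, 0.0836]
eef_rot: [0.019, 1.0, 0.001, -0.003]
ft_force: [0.8, -0.1, 0.5]
width: 0.087
grip_force: 0.0
```

```bash
python3 - <<'E'
from h import *
c=cam('wrist'); print(read_state()['ee_pos'])
for name,lo,hi in(('blue',(95,80,40),(130,255,255)),('red1',(0,120,60),(8,255,255))):
    m=mask(c,lo,hi); cs,_=cv2.findContours(m,cv2.RETR_EXTERNAL,cv2.CHAIN_APPROX_NONE)
    for k in cs:
        if cv2.contourArea(k)>60: x,y,w,h=cv2.boundingRect(k); print(name,(x,y,w,h),onplane(c,[x+w/2,y+h/2],.06).round(4),onplane(c,[[x,y+h/2],[x+w,y+h/2]],.05)[:,1].round(4))
E
```

```text
[ 0.5023098  -0.1717204   0.08579207]
blue (394, 387, 23, 33) [[ 0.6719 -0.0676  0.06  ]] [-0.0734 -0.0525]
blue (161, 319, 89, 4) [[ 0.5839 -0.2337  0.06  ]] [-0.274  -0.1991]
blue (261, 154, 37, 21) [[ 0.4605 -0.1693  0.06  ]] [-0.183  -0.1556]
red1 (138, 158, 39, 20) [[ 0.4596 -0.2561  0.06  ]] [-0.2744 -0.2455]
```

>>> play_rows --increments "0 0 0 -0.002 0.001 0.03 1;0 0 0 -0.002 0.001 0.055 1;0 0 0 -0.002 0.001 0.075 1;0 0 0 -0.002 0.001 0.0875 1;0 0 0 -0.002 0.001 0.0875 1"

```text
time: 19.1
ee_pos: [0.5051, -0.1712, -0.0011]
eef_rot: [0.019, 1.0, 0.0, -0.0]
ft_force: [-0.2, -1.1, 0.2]
width: 0.0869
grip_force: 0.0
```

>>> play_rows --increments "0 0 0 0 0 0 0;0 0 0 0 0 0 0;0 0 0 0 0 0 0;0 0 0 0 0 0 0;0 0 0 0 0 0 0;0 0 0 0 0 0 0;0 0 0 0 0 0 0;0 0 0 0 0 0 0"

```text
time: 19.9
ee_pos: [0.5053, -0.1712, -0.0011]
eef_rot: [0.018, 1.0, -0.0, 0.0]
ft_force: [-0.2, 0.4, 0.2]
width: 0.0317
grip_force: 0.0
```

>>> play_rows --increments "0 0 0 0 0 0 0;0 0 0 0 0 0 0;0 0 0 0 0 0 0;0 0 0 0 0 0 0"

```text
time: 20.3
ee_pos: [0.5053, -0.1711, -0.001]
eef_rot: [0.018, 1.0, -0.0, 0.0]
ft_force: [0.2, 1.3, -0.3]
width: 0.0255
grip_force: 12.0
```

Gripped at 25.5 mm. Lifting.

>>> play_rows --increments "0 0 0 0 0 -0.02 0;0 0 0 0 0 -0.05 0;0 0 0 0 0 -0.085 0;0 0 0 0 0 -0.12 0;0 0 0 0 0 -0.155 0;0 0 0 0 0 -0.19 0;0 0 0 0 0 -0.22 0;0 0 0 0 0 -0.22 0" --grip_force 15

```text
time: 21.1
ee_pos: [0.5072, -0.1716, 0.2232]
eef_rot: [0.018, 1.0, -0.001, 0.003]
ft_force: [0.5, 0.5, -1.9]
width: 0.0255
grip_force: 15.0
```

```bash
python3 - <<'E'
from h import *
c=cam('wrist'); s=read_state(); print(s['ee_pos'],s['width'],s['grip_force'])
m=mask(c,(95,80,40),(130,255,255)); cs,_=cv2.findContours(m,cv2.RETR_EXTERNAL,cv2.CHAIN_APPROX_NONE)
for k in cs:
    if cv2.contourArea(k)>60: x,y,w,h=cv2.boundingRect(k); print((x,y,w,h),(np.linalg.inv(np.eye(4))@np.r_[onplane(c,[x+w/2,y],s['ee_pos'][2]+.051+.0)[0],1])[:3]-s['ee_pos'],onplane(c,[x+w/2,y+h],s['ee_pos'][2]+.064)[0]-s['ee_pos'])
# polarimeter from the top view: saddle (bright) and orange clamp knobs
t=cam('top'); m=mask(t,(8,90,120),(25,255,255),(130,190,310,270)); cs,_=cv2.findContours(m,cv2.RETR_EXTERNAL,cv2.CHAIN_APPROX_NONE)
for k in cs: print('or',cv2.contourArea(k),cv2.minAreaRect(k)[:2])
m=mask(t,(0,0,0),(180,255,95),(160,200,275,260)); 
cs,_=cv2.findContours(m,cv2.RETR_EXTERNAL,cv2.CHAIN_APPROX_NONE)
for k in cs:
    if cv2.contourArea(k)>50: b=cv2.boxPoints(cv2.minAreaRect(k)); print('dark',cv2.contourArea(k),b.round(1).tolist(),onplane(t,b,.034).round(4).tolist())
E
```

```text
[ 0.50619497 -0.17141203  0.22065753] 0.02551635393747495 14.999945014715195
(64, 293, 34, 30) [ 0.01643362 -0.10617255  0.051     ] [ 0.02575939 -0.09992942  0.064     ]
(303, 285, 6, 25) [0.01592261 0.01350966 0.051     ] [0.02232739 0.01231747 0.064     ]
(248, 284, 6, 26) [ 0.01432322 -0.01544074  0.051     ] [ 0.02138535 -0.01472562  0.064     ]
(322, 245, 14, 10) [-0.00618644  0.02551566  0.051     ] [-0.0064391   0.02348092  0.064     ]
(221, 245, 13, 10) [-0.00801955 -0.02612705  0.051     ] [-0.00812116 -0.02403612  0.064     ]
(250, 160, 56, 34) [-0.05013792  0.00114854  0.051     ] [-0.03649613  0.00068187  0.064     ]
or 5.5 ((206.0, 244.5), (3.0, 2.0))
or 6.0 ((234.5, 240.0), (2.0, 3.0))
dark 572.5 [[166.10000610351562, 228.60000610351562], [198.5, 223.1999969482422], [202.0, 244.0], [169.60000610351562, 249.39999389648438]] [[0.5274, 0.3636, 0.034], [0.5436, 0.2782, 0.034], [0.4892, 0.267, 0.034], [0.473, 0.352, 0.034]]
dark 356.0 [[207.89999389648438, 221.60000610351562], [226.89999389648438, 218.6999969482422], [230.10000610351562, 239.5], [211.10000610351562, 242.5]] [[0.5484, 0.2537, 0.034], [0.5573, 0.2036, 0.034], [0.5026, 0.1934, 0.034], [0.4938, 0.2432, 0.034]]
dark 543.0 [[235.6999969482422, 217.10000610351562], [263.70001220703125, 212.39999389648438], [267.20001220703125, 233.10000610351562], [239.10000610351562, 237.8000030517578]] [[0.5622, 0.1805, 0.034], [0.5762, 0.1067, 0.034], [0.5217, 0.0962, 0.034], [0.5077, 0.1697, 0.034]]
```

The tube is held centred (its end is 50 mm ahead of the TCP). Next I'll carry it high to a viewpoint beside the saddles.

>>> play_rows --increments "0 0 0.1 -0.005 0.04 -0.01 0;0 0 0.25 -0.01 0.08 -0.01 0;0 0 0.4 -0.014 0.12 -0.01 0;0 0 0.55 -0.018 0.16 -0.01 0;0 0 0.7 -0.022 0.2 -0.01 0;0 0 0.85 -0.026 0.235 -0.01 0;0 0 1 -0.03 0.26 -0.01 0;0 0 1.15 -0.032 0.2747 -0.01 0"

```text
time: 22.0
ee_pos: [0.5463, 0.105, 0.227]
eef_rot: [0.543, 0.84, -0.001, -0.001]
ft_force: [-0.0, -0.3, -0.6]
width: 0.0255
grip_force: 15.0
```

>>> play_rows --increments "0 0 0.1 0 0 0 0;0 0 0.196 0 0 0 0;0 0 0.196 0 0 0 0;0 0 0.196 0 0 0 0"

```text
time: 22.4
ee_pos: [0.5468, 0.102, 0.2278]
eef_rot: [0.621, 0.784, -0.001, -0.001]
ft_force: [0.4, -0.4, -1.5]
width: 0.0254
grip_force: 15.0
```

```bash
python3 - <<'E'
from h import *
s=read_state(); print(s['ee_pos'],s['eef_rot'],s['width'],s['grip_force'],s['time'])
c=cam('wrist'); cv2.imwrite('pics/sad.png',c['color'][:,:,::-1]); np.save('pics/sad_wc.npy',c['wc'])
print(proj(c,[[.526,.2205,.085],[.526,.2205,.034]]))
E
```

```text
[0.54682809 0.10197606 0.2278054 ] [ 6.20635628e-01  7.84098625e-01 -6.59451165e-04 -5.72729404e-04] 0.025440483319882485 15.000227093696594 22.4
[[284.5897881   72.10087201]
 [283.78341076  79.55688496]]
```

View pics/sad.png

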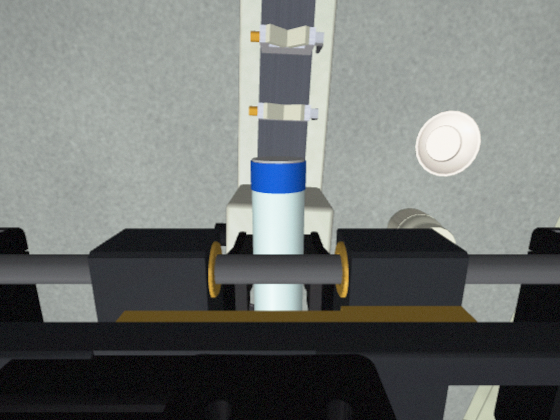

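The saddles are at rows ~28–47 and ~104–119, cols 259–311, with the V bottom near col 284. The tube is held straight, and its blue end is at row 160. Refining the numbers now.

```bash
python3 - <<'E'
from h import *
c=cam('wrist'); g=cv2.cvtColor(c['color'],cv2.COLOR_RGB2GRAY).astype(int)
np.set_printoptions(linewidth=250)
cols=list(range(254,326,3))
print('    ',cols)
for r in list(range(22,52,1))+list(range(98,124,1)): print(r,g[r,cols])
E
```

```text
[254, 257, 260, 263, 266, 269, 272, 275, 278, 281, 284, 287, 290, 293, 296, 299, 302, 305, 308, 311, 314, 317, 320, 323]
22 [216 217 171  91  92  95  91  91  91  90  97  92  90  94  94  90  93  95  94  93 190 216 214 212]
23 [216 219 172  93  91 117  92  89  88  95  95  91  87  94  96  93  96  95  92  94 193 215 214 213]
24 [219 219 192 130 140 184 122  90  91  92  98  93  91  92  90  91  89  96  90  93 194 216 213 211]
25 [217 217 210 197 200 200 160 119  94  91  95  92  93  90  90  94  92 144  95  95 203 216 214 212]
26 [215 217 211 211 212 200 168 157 118  94  92  91  92  92  94 105 180 183 129  95 205 216 216 214]
27 [217 218 208 208 212 199 166 170 158 108  95  94  91  92 130 194 207 195 159 190 214 215 217 215]
28 [217 217 211 210 214 195 167 165 167 153 100  92  89 154 196 212 211 193 166 211 212 213 216 217]
29 [218 215 215 214 212 194 165 167 165 166 153 114 181 204 210 216 210 192 167 209 208 215 217 217]
30 [204 215 217 212 214 194 167 167 167 169 168 179 209 213 212 212 214 191 166 207 210 216 219 217]
31 [146 153 211 211 211 195 170 167 169 169 170 197 212 214 216 213 21
[... 4000 characters left out ...]
216 216 201 171 170 169 170 169 216 217 217 215 217 215 169 213 213 180 191 204 221 221]
118 [217 205 178 186 195 180 170 170 170 172 217 215 216 216 218 217 170 214 214 136 133 189 220 219]
119 [218 202 124 132 146 148 155 154 159 169 205 208 207 208 216 212 169 214 214 157 107 214 221 221]
120 [218 204 100 101  99 106 111 109 113 131 138 148 150 166 175 179 156 178 206 209 199 220 218 220]
121 [217 201  96  95  91  94  95  96  95 100  96 100 101 111 116 119 119 124 211 222 218 221 221 220]
122 [218 201  98  95  95  92  92  96  93  97  95  94  94  94  96  98 101  98 219 219 220 220 219 219]
123 [218 201  98  92  95  92  92  97  94  94  95  95  95  95  96  96  96  95 221 222 219 221 219 221]
```

```bash
python3 - <<'E'
from h import *
c=cam('wrist'); s=read_state()
A,B=onplane(c,[[285.8,38],[282.4,111.8]],.0666); print(A,B,np.linalg.norm(A-B),(A+B)/2)
d=(A-B)/np.linalg.norm(A-B); print('heading',np.arctan2(d[1],d[0]))
# top-plane midlines: face tops
for r,l,q in((38,268.8,305.5),(112,267.3,302)):
    P=onplane(c,[[l,r],[q,r]],.0815); print(P.mean(0),np.linalg.norm(P[0]-P[1]))
t=cam('top'); m=(np.array([[204.5,231.7],[233.1,226.7]])); P=onplane(t,m,.07); print('top',P,P.mean(0))
print('phi',2*np.arctan2(s['eef_rot'][1],s['eef_rot'][0]), R.from_quat(s['eef_rot']).as_matrix()[:,0])
# tube direction in image: left/right edges of blue collar & glass
m=mask(c,(100,150,60),(125,255,255),(240,150,320,200)); x,y,w,h=cv2.boundingRect(m); print('collar',x,y,w,h, onplane(c,[[x+w/2,y]],s['ee_pos'][2]+.051)-s['ee_pos'])
E
```

```text
[0.51953721 0.25617036 0.0666    ] [0.53330545 0.18328149 0.0666    ] 0.07417783877018003 [0.52642133 0.21972592 0.0666    ]
heading 1.757490128250251
[0.521405   0.25274191 0.0815    ] 0.03686181404446423
[0.53565161 0.18292043 0.0815    ] 0.03680673441984146
top [[0.52022947 0.25582172 0.07      ]
 [0.53475047 0.1826397  0.07      ]] [0.52748997 0.21923071 0.07      ]
phi 1.8012052762352324 [-2.28375677e-01  9.73573084e-01  2.47592465e-05]
collar 251 161 55 32 [[-0.010827    0.04930479  0.051     ]]
```

Saddle spacing measures 74.2 mm (given: 74), so the seat is at about (0.5268, 0.2195) with heading 1.757. The top view agrees to 1 mm. Moving above it, then down.

>>> play_rows --increments "0 0 0.02 0.04 0.003 0 0;0 0 0.036 0.08 0.005 0 0;0 0 0.036 0.119 0.0074 0 0;0 0 0.036 0.119 0.0074 0.04 0;0 0 0.036 0.119 0.0074 0.08 0;0 0 0.036 0.119 0.0074 0.12 0;0 0 0.036 0.119 0.0074 0.155 0;0 0 0.036 0.119 0.0074 0.165 0"

```text
time: 23.4
ee_pos: [0.5254, 0.2184, 0.0603]
eef_rot: [0.635, 0.772, -0.002, -0.001]
ft_force: [-1.2, -0.6, -0.8]
width: 0.0258
grip_force: 15.0
```

>>> play_rows --increments "0 0 0 0 0 0 0;0 0 0 0 0 0 0"

```text
time: 23.6
ee_pos: [0.5286, 0.2203, 0.0657]
eef_rot: [0.636, 0.772, 0.001, 0.001]
ft_force: [0.0, -0.2, -0.8]
width: 0.0254
grip_force: 15.0
```

```bash
python3 - <<'E'
from h import *
plan([.5268,.2195,.034],1.765); print(read_state()['ee_pos'],read_state()['ft_force'])
c=cam('wrist'); print(proj(c,[[.5195,.2562,.0666]]))
g=cv2.cvtColor(c['color'],cv2.COLOR_RGB2GRAY).astype(int); np.set_printoptions(linewidth=250)
m=mask(c,(100,150,60),(125,255,255),(200,80,360,260)); print(cv2.boundingRect(m))
E
```

```text
turn [ 0.002 -0.    -0.001] shift [-0.0005 -0.002   0.0317]
[0.52857604 0.22031928 0.06574846] [ 0.00367359 -0.1947355  -0.77480554]
[[273.89555204 174.0553215 ]]
(251, 161, 55, 32)
```

>>> play_rows --increments "0 0 0 -0.0005 -0.002 0.015 0;0 0 0 -0.0005 -0.002 0.023 0;0 0 0 -0.0005 -0.002 0.027 0;0 0 0 -0.0005 -0.002 0.029 0;0 0 0 -0.0005 -0.002 0.029 0;0 0 0 -0.0005 -0.002 0.029 0"

```text
time: 24.25
ee_pos: [0.5258, 0.219, 0.0351]
eef_rot: [0.636, 0.772, 0.0, 0.0]
ft_force: [-0.3, 0.6, -0.8]
width: 0.0254
grip_force: 15.0
```

>>> play_rows --increments "0 0 0 0 0 0.001 0;0 0 0 0 0 0.002 0;0 0 0 0 0 0.002 0;0 0 0 0 0 0.002 0"

```text
time: 24.65
ee_pos: [0.5267, 0.2193, 0.0339]
eef_rot: [0.636, 0.772, 0.001, 0.001]
ft_force: [1.4, 0.3, 4.5]
width: 0.0257
grip_force: 15.0
```

>>> play_rows --increments "0 0 0 0 0.0005 0.001 0;0 0 0 0 0.0005 0.002 0;0 0 0 0 0.0005 0.002 0;0 0 0 0 0.0005 0.002 0;0 0 0 0 0.0005 0.002 0"

```text
time: 25.15
ee_pos: [0.5268, 0.2194, 0.0328]
eef_rot: [0.636, 0.772, 0.001, 0.001]
ft_force: [-4.7, -1.9, 17.5]
width: 0.0254
grip_force: 15.0
```

```bash
python3 - <<'E'
from h import *
F=[];P=[]
for i in range(5): c=cam('side'); s=read_state(); F.append(s['ft_force']); P.append(s['ee_pos'])
print(np.mean(F,0),np.std(F,0),np.mean(P,0),s['torque'],s['width'],s['time'],np.abs(s['joint_vel']).max())
EOF=0
E
```

```text
[-4.67740879 -2.22372804 17.28322677] [0.33177365 0.41413867 0.3259354 ] [0.52681178 0.21945786 0.03285632] [-0.56735662  0.99959874 -0.03182646] 0.02538594371799519 25.4 0.0008409302547998151
```

>>> play_rows --increments "0 0 0 0 -0.0003 0 0;0 0 0 0 -0.0003 0 0;0 0 0 0 -0.0003 0 0;0 0 0 0 -0.0003 0 0"

```text
time: 25.8
ee_pos: [0.5268, 0.2195, 0.0328]
eef_rot: [0.636, 0.772, 0.001, 0.001]
ft_force: [-3.5, -1.4, 16.2]
width: 0.0255
grip_force: 15.0
```

```bash
python3 - <<'E'
from h import *
s=read_state(); print(s['ft_force'],s['ee_pos'],s['time'])
S=np.array([.5268,.2195,.085]); a=np.array([-.186,.9825,0])
for n,bx in(('side',(200,200,330,340)),('top',(180,200,260,250)),('wrist',(200,80,360,330))):
    c=cam(n); print(n,'pred ends',proj(c,[S-a*.05,S-a*.04,S+a*.04,S+a*.05]).round(1).tolist())
    m=mask(c,(98,110,50),(128,255,255),bx); cs,_=cv2.findContours(m,cv2.RETR_EXTERNAL,cv2.CHAIN_APPROX_NONE)
    for k in cs:
        if cv2.contourArea(k)>6: print(cv2.contourArea(k),cv2.boundingRect(k))
t=cam('top'); m=mask(t,(18,140,120),(35,255,255),(360,260,420,310)); print('yellow px',(m>0).sum())
m=mask(t,(0,140,80),(6,255,255),(340,190,440,290)); print('red',np.argwhere(m).mean(0)[::-1])
E
```

```text
[-3.45505903 -1.44502762 16.16185675] [0.52680539 0.21948252 0.03282637] 25.8
side pred ends [[272.7, 247.3], [271.0, 250.4], [257.0, 276.5], [255.1, 280.0]]
22.5 (248, 315, 13, 25)
40.5 (252, 274, 11, 9)
top pred ends [[237.3, 226.0], [233.4, 226.6], [202.4, 231.8], [198.5, 232.4]]
21.5 (231, 223, 6, 9)
wrist pred ends [[276.5, 346.9], [276.6, 330.9], [277.5, 183.5], [277.6, 162.2]]
1547.5 (251, 161, 56, 34)
yellow px 0
red [405.19791667 244.51041667]
```

The collars match the predicted seat in all three views, and the press is about 17 N shared between both faces. Handing in.

```bash
python3 -c "
from bench import *
print(close_job())"
```

```text
the job is handed in; nothing more can be done
None
```

The job is handed in with the arm still holding the blue-collared tube pressed into both V-saddles at about 17 N, the latch down and the lid upright; I haven't seen the verdict.

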